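# Vent the pressure vessel and unscrew a cap of unknown thread hand

### The arm

A 6-joint arm with a two-finger parallel gripper is mounted at the origin on a cart in front of the work surface, level with it; the furniture and walls round the work are solid. World frame = base frame: x ahead of the robot, y to its left, z up, the work surface at z = 0. Lengths are in m, angles in rad, forces in N, time in s.
With the tool pointing down it reaches from about 0.4 to 0.825 m from the base axis. Payload 7 kg.
Tool frame: the origin (TCP) lies at the very end of the fingers, on their centre line; the grasp point (between the pads) lies 19 mm behind it; z points along the fingers, y is the direction in which the jaws open and shut (so a half turn about z gives the same grasp; the last joint's range is limited). The gripper opens to 88 mm and grips with 3 to 60 N. Pads are 19 mm wide; open, the fingers measure 130 mm over their backs; the gripper's body (78 mm by 193 mm) begins 47 mm behind the grasp point.
Start: joints at [-0.862, 0.359, 0.012, 0, -1.224, -0.288], TCP at [0.276, -0.616, 0.227] pointing down, gripper open.
Joint ranges: [-3.07, 3.07], [-1.43, 2.12], [-1.02, 1.25], [-3.03, 1.67], [-3.05, -0], [-3.03, 3.03]. Speed limits (rad/s): [2.39, 2.39, 3.01, 3.14, 3.14, 3.14].

### API

Orientations are given as [roll, pitch, yaw] about the fixed x, y, z axes, in that order (R = Rz(yaw) Ry(pitch) Rx(roll)).
In Python, from station import arm, eyes, job, outline_of gives the robot as it stands.
- The arm moves only by the tool apply_moves, never from a script. Its argument "moves" is a list of rows, each a list of 5 numbers: the opening, from -1 (shut) to 1 (fully open), then the shift along the tool's x, y, z in m, then the turn about the tool's z in rad. A call has 1 to 12 rows; each row shifts and turns the commanded pose from where the row before left it, along the tool's axes as they then stand; what a row does not reach is not made up. A row lasts 1/12 s, in which the tool goes at most 41.7 mm and 7.16 degrees, less where a joint would pass 70% of its speed; a pose out of reach is approached as far as the arm can. A call with a gripper value outside its range is refused whole. The fingers move at their own pace and stop on an object; "newtons" is the grip in N (left out, the last holds). Time passes only in rows, so rows that do not move let the fingers close. It gives the time, the measured TCP pose, the force and the opening at its end, in the units of the state.
- arm.get_state(): the state, without advancing time (a new reading comes with each control period).
- eyes.grab_frame(name): name is "scene" or "top" or "wrist"; returns a dict with "color" (400x640x3 uint8, red, green, blue), "z_map" (400x640 float32, m along the optical axis (not along the pixel's ray), 0 where there is no reading), "camera_matrix" (3x3 intrinsics, pixels), "k1" (the pictures are not rectified: a ray, as slopes to the right and down, at radius r is drawn at 1 + k1 r^2 times it, then the intrinsics apply), "extrinsics" (4x4, takes a point from camera to world coordinates). Camera axes: x right, y up, looking along -z (the intrinsics and any distortion apply to the point x, -y, -z); pixel columns grow to the right and rows downward; lengths in m; the calibration is good to about 2 mm. A picture is of the moment at which its call begins.
- job.job_done(): hands the job in, once; it reports no verdict.
Trained networks look in a picture, given as the dict that the camera call returned (one of the last four; its "shot" number tells which), for a name from the list of things; names that differ only in an ending like _2 or _b are one class to them, and where a whole thing is asked for, a point or a joint stands for the part that bears it (a point fixed in the world has none). Each returns a list of dicts, best first, with "score" (0 to 1); they miss things now and then, are a little off and sometimes report something else, mostly with a low value. They report only what shows in the picture. A call takes as long as a camera call. They do not tell look-alikes from the thing itself.
- outline_of(label, picture): "region" (400x640 bool, what is visible of it) and "extent" ([left, top, right, bottom] in pixels, round what is visible of it).
The state is a dict: "t": time; "q": joint angles; "qd": joint speeds; "joint_efforts": joint torques, N m; "eef_pos": TCP position; "ee_rot": TCP orientation; "force": force on the tool from outside, world axes, zero at the start; "moment": the same for the moment, N m; "width": finger opening in m.
Only numpy, scipy, OpenCV 4.12 (cv2) and the standard library are available. Lean on these libraries where they do the work, as an engineer would, in place of code of your own. Each camera call takes 0.05 s, during which the arm holds its last target.

### The job

Pull the sprung vent knob at the end of the two-vessel pressure rig up out to its stop, so that it stays out. Then take the cap off the vessel next to that knob: nothing shows whether its thread is right- or left-handed, so try loosening it one way and, if it stops, the other. Finish while still holding that cap in the gripper, lifted at least 5 cm straight above its neck, and leave the other cap and the things standing around where they are.

Things in the scene. Friction and masses are not known exactly. Their poses are not given: they have to be found in the camera images.
- rig: aluminium plate, 100 x 340 x 16 mm, fixed to the worktop, with two steel vessels (62 mm across, shoulder up to 76 mm, neck 28 mm across up to 120 mm high) and a grey vent block (44 x 44 mm, top at 56 mm). Origin on the worktop under the plate's centre; y runs along the plate to the vent block. Necks at y = -115 and +20 mm, knob at y = +130 mm, all at x = 0
- near_neck (a point): centre of the top of the neck next to the vent knob, 120 mm above the worktop; the cap on this neck is the one to take off. The neck has two lugs hidden inside the cap
- far_neck (a point): centre of the top of the other vessel's neck, same height, 135 mm from the near one; its cap stays on
- cap_p_mid (a point): white ribbed round cap, 52 mm across, 32 mm high, 60 g; this point is its centre, half-way up; z is up along its axis. Seated, its centre is 12 mm below the neck's top, 108 mm above the worktop. One of two caps of the same look: which of them sits on which neck varies, and one has a right-hand thread (loosens anticlockwise seen from above), the other a left-hand one
- cap_q_mid (a point): white ribbed round cap, 52 mm across, 32 mm high, 60 g; this point is its centre, half-way up; z is up along its axis. Seated, its centre is 12 mm below the neck's top, 108 mm above the worktop. One of two caps of the same look: which of them sits on which neck varies, and one has a right-hand thread (loosens anticlockwise seen from above), the other a left-hand one
- cap_p: the same cap, origin at the centre of its underside, z up. Coarse quarter-turn thread: turned the loosening way it turns freely, without rising, and after 0.85 to 1.05 rad (from the start) it is free and lifts straight off, up to 1.8 rad; the other way it meets a hard stop within 0.3 rad. Until freed, a pull up is stopped after 2 mm
- cap_q: the same cap, origin at the centre of its underside, z up. Coarse quarter-turn thread: turned the loosening way it turns freely, without rising, and after 0.85 to 1.05 rad (from the start) it is free and lifts straight off, up to 1.8 rad; the other way it meets a hard stop within 0.3 rad. Until freed, a pull up is stopped after 2 mm
- vent_knob_head (a point): centre of the head of the black mushroom-shaped vent knob on the vent block: head 26 mm across, its straight rim 12 mm high (6 mm up and down from this point), head top 9 mm above this point, narrower below, on a 12 mm stem. Pushed in, this point is 87 mm above the worktop. z up
- vent_knob (a joint): how far the vent knob is pulled straight up, m: 0 in, 0.020 at its stop. A spring pulls it back (3 N at the stop) but its friction (5.5 N) keeps it where it is left; pulling it out takes up to 9 N
- beaker: 50 ml clear beaker, 46 mm across, 57 mm high, standing behind the rig; bystander; origin at the centre of its underside
- dropper_bottle: small brown dropper bottle with a pointed cap, 28 mm across, 69 mm high, standing behind the rig; bystander; origin at the centre of its underside
There are look-alikes about, which are no part of the job. What is shaped like the cap_p but black or yellow is not meant.

How it is judged:
On the way, in this order (a step that is already met when the one before it is completed fails the run):
1. the vent knob is pulled out to its stop (value of joint vent_knob above 0.017 m), for 0.2 s.
2. the cap next to the vent knob is lifted off its neck (((z of cap_p_mid in the frame of near_neck above 0.015 m and horizontal distance between cap_p_mid and near_neck below 0.12 m and horizontal distance between cap_q_mid and far_neck below 0.008 m) or (z of cap_q_mid in the frame of near_neck above 0.015 m and horizontal distance between cap_q_mid and near_neck below 0.12 m and horizontal distance between cap_p_mid and far_neck below 0.008 m))), for 0.1 s.
At the end, for the whole second after the job is handed in: Vent knob at least 15 mm out. The near neck's cap is gripped, still, clear of the rig, its centre at least 35 mm above the neck's top (47 mm above where it sat) and within 120 mm of the neck sideways; the other cap sits on the far neck (within 8 mm, not raised) (value of joint vent_knob above 0.015 m and ((z of cap_p_mid in the frame of near_neck above 0.035 m and horizontal distance between cap_p_mid and near_neck below 0.12 m and horizontal distance between cap_q_mid and far_neck below 0.008 m and contact force between the fingers and cap_p above 1 N and contact force between cap_p and rig below 0.05 N and linear speed of cap_p below 0.03 m/s and z of cap_q_mid in the frame of far_neck below 0 m) or (z of cap_q_mid in the frame of near_neck above 0.035 m and horizontal distance between cap_q_mid and near_neck below 0.12 m and horizontal distance between cap_p_mid and far_neck below 0.008 m and contact force between the fingers and cap_q above 1 N and contact force between cap_q and rig below 0.05 N and linear speed of cap_q below 0.03 m/s and z of cap_p_mid in the frame of far_neck below 0 m))); the arm keeps its last pose, push and grip.
It fails at once if the cap on the far neck is taken or shifted off its place (distance of each of cap_p_mid, cap_q_mid from where it was at the start of the episode above 0.012 m).
It fails at once if the beaker or the dropper bottle is pushed away or knocked over (distance of any of beaker, dropper_bottle from where it was at the start of the episode above 0.03 m or angle between any of beaker, dropper_bottle's own z axis and vertical above 0.5 rad).
It fails at once if the near cap comes off before the vent knob is out (value of joint vent_knob below 0.012 m and ((z of cap_p_mid in the frame of near_neck above 0.015 m and horizontal distance between cap_p_mid and near_neck below 0.12 m and horizontal distance between cap_q_mid and far_neck below 0.008 m) or (z of cap_q_mid in the frame of near_neck above 0.015 m and horizontal distance between cap_q_mid and near_neck below 0.12 m and horizontal distance between cap_p_mid and far_neck below 0.008 m))).
It also fails if it takes over 45 s, if anything falls off the work surface, if the arm or the gripper's body presses on something with over 40 N, if the wrist force passes 120 N, or if a joint passes its speed limit or range.

## Working session

There is one attempt and no reset: what is moved stays moved. The work goes in short steps, Python scripts to look and compute and a tool call to move; the robot and the scene stay as the last step left them, time stands still between calls to the robot, and variables do not carry over. Pictures are saved under pics/ and viewed, and the job is handed in when it is done.

Besides the shell and the picture viewer there is one more tool, called after "Call:" by a JSON object that holds its "name" and its "arguments". apply_moves: Moves the arm, as the interface text tells. Its arguments: {"type":"object","properties":{"moves":{"type":"array","items":{"type":"array","items":{"type":"number"}}},"newtons":{"type":"number"}},"required":["moves"]}

```bash
mkdir -p pics; ls
cat > h.py <<'E'
import numpy as np, cv2
from station import arm, eyes, job, outline_of
def save(f,n): cv2.imwrite(f'pics/{n}.png', f['color'][:,:,::-1])
def toworld(f,u,v,z):
    K=f['camera_matrix'];k=f['k1']
    xd=(np.asarray(u,float)-K[0,2])/K[0,0]; yd=(np.asarray(v,float)-K[1,2])/K[1,1]
    x,y=xd.copy(),yd.copy()
    for _ in range(20):
        s=1+k*(x*x+y*y); x,y=xd/s,yd/s
    z=np.asarray(z,float)
    P=np.stack([x*z,-y*z,-z,np.ones_like(z)],-1)
    return (P@f['extrinsics'].T)[...,:3]
def cloud(f):
    v,u=np.mgrid[0:400,0:640]
    return toworld(f,u,v,f['z_map'])
E
python3 - <<'E'
from h import *
print(arm.get_state())
for n in ['scene','top','wrist']:
    f=eyes.grab_frame(n); save(f,n+'0'); np.savez(f'{n}0.npz',**{k:v for k,v in f.items()})
    for l in ['rig','cap_p','vent_knob_head','beaker','dropper_bottle']:
        for d in outline_of(l,f)[:4]: 
            m=d['region']&(f['z_map']>0); P=cloud(f)[m]
            print(n,l,round(d['score'],2),d['extent'],np.round(np.median(P,0),3) if len(P) else None, np.round(P.max(0),3) if len(P) else None)
E
```

```text
pics
{'t': 0.0, 'q': array([-8.61918267e-01,  3.59394153e-01,  1.10534908e-02, -3.37385478e-04,
       -1.22410100e+00, -2.88120177e-01]), 'qd': array([-8.54731234e-04,  1.74841947e-03, -9.31274098e-04,  2.25798087e-03,
       -3.42658492e-04, -1.97845750e-05]), 'joint_efforts': array([-2.27573255e-04, -5.82712948e+01,  2.93055761e+01,  6.99759588e+00,
        6.57204859e-03, -1.75033047e-04]), 'eef_pos': array([ 0.27548703, -0.61568509,  0.22561795]), 'ee_rot': array([ 3.13992501e+00, -1.63477112e-04, -2.72094954e+00]), 'force': array([-0.19571552, -0.59270682, -0.61413797]), 'moment': array([-0.00572808, -0.00103106,  0.00902797]), 'width': 0.08782043626097154}
scene rig 0.57 [270.1, 183.8, 359.4, 299.2] [ 0.445 -0.109  0.02 ] [0.632 0.249 0.125]
scene cap_p 0.91 [377.8, 288.3, 402.6, 325.4] [ 0.461 -0.308  0.03 ] [ 0.522 -0.258  0.034]
scene cap_p 0.81 [293.7, 190.0, 314.3, 215.8] [ 0.47  -0.044  0.119] [ 0.505 -0.005  0.126]
scene cap_p 0.77 [322.7, 317.1, 352.5, 352.7] [ 0.346 -0.303  0.03 ] [ 0.381 -0.27   0.036]
scene cap_p 0.58 [309.8, 222.5, 344.6, 253.9] [ 0.432 -0.17   0.1
[... 431 characters left out ...]
, 238.7] [ 0.434 -0.157  0.123] [ 0.477 -0.132  0.129]
top cap_p 0.89 [295.9, 192.8, 325.0, 219.1] [ 0.472 -0.03   0.123] [ 0.498 -0.005  0.128]
top cap_p 0.86 [359.3, 204.1, 388.6, 236.2] [ 0.435 -0.157  0.123] [ 0.462 -0.132  0.129]
top cap_p 0.84 [416.0, 195.5, 442.4, 219.4] [ 0.467 -0.297  0.031] [ 0.5   -0.274  0.038]
top cap_p 0.78 [414.9, 249.8, 442.1, 277.4] [ 0.352 -0.29   0.032] [ 0.379 -0.266  0.037]
top vent_knob_head 0.51 [240.0, 172.6, 394.4, 255.0] [ 0.468 -0.043  0.017] [0.564 0.127 0.125]
top beaker 0.95 [334.8, 161.7, 358.6, 187.8] [ 0.562 -0.116  0.013] [ 0.593 -0.091  0.062]
top dropper_bottle 0.46 [296.5, 158.2, 307.4, 174.8] [ 0.572 -0.018  0.042] [ 0.6   -0.004  0.071]
```

```bash
python3 - <<'E'
import cv2
for n in ['top','scene']:
    i=cv2.imread(f'pics/{n}0.png')[130:330,220:460]; cv2.imwrite(f'pics/{n}c.png',cv2.resize(i,None,fx=3,fy=3,interpolation=cv2.INTER_CUBIC)[:600,:720])
E
python3 - <<'E'
from h import *
for n in ['top','scene']:
    f=dict(np.load(f'{n}0.npz')); P=cloud(f)
    for lo,hi,c in [(.115,.135,(.472,-.03)),(.115,.135,(.435,-.157)),(.088,.103,(.5,.075)),(.05,.06,(.5,.075))]:
        m=(P[...,2]>lo)&(P[...,2]<hi)&(np.hypot(P[...,0]-c[0],P[...,1]-c[1])<.045)
        Q=P[m]
        if len(Q)<4: print(n,'few',len(Q));continue
        ce,r=cv2.minEnclosingCircle(Q[:,:2].astype('float32'))
        print(n,len(Q),Q.mean(0).round(4),np.median(Q[:,2]).round(4),np.round(ce,4),round(r,4),Q.min(0).round(3),Q.max(0).round(3))
    m=(P[...,2]>.01)&(P[...,2]<.022)&(abs(P[...,0]-.47)<.15)&(abs(P[...,1]+.03)<.21)
    print(cv2.minAreaRect(P[m][:,:2].astype('float32')))
E
```

```text
top 546 [ 0.4744 -0.0295  0.1235] 0.1236 [ 0.4759 -0.0293] 0.0271 [ 0.449 -0.056  0.115] [ 0.5   -0.004  0.128]
top 556 [ 0.4357 -0.1581  0.1234] 0.1236 [ 0.4364 -0.1591] 0.0274 [ 0.41  -0.186  0.115] [ 0.462 -0.133  0.129]
top 124 [0.506  0.0753 0.0983] 0.0986 [0.5069 0.0761] 0.0131 [0.495 0.063 0.089] [0.52  0.088 0.103]
top 264 [0.503  0.0735 0.0555] 0.0555 [0.5069 0.0759] 0.0286 [0.481 0.051 0.05 ] [0.533 0.101 0.06 ]
((0.4666353464126587, -0.04798734188079834), (0.21360212564468384, 0.3491879403591156), 3.3473658561706543)
scene 299 [ 0.475  -0.036   0.1228] 0.124 [ 0.4782 -0.0317] 0.0275 [ 0.452 -0.058  0.115] [ 0.505 -0.005  0.126]
scene 430 [ 0.4358 -0.1642  0.1229] 0.1239 [ 0.4388 -0.161 ] 0.0274 [ 0.413 -0.187  0.115] [ 0.465 -0.134  0.126]
scene 75 [0.5075 0.0698 0.0965] 0.098 [0.5095 0.0727] 0.0129 [0.497 0.061 0.088] [0.521 0.083 0.101]
scene 89 [0.4966 0.0718 0.055 ] 0.0556 [0.4986 0.0772] 0.0227 [0.484 0.055 0.05 ] [0.512 0.1   0.059]
((0.4845965504646301, -0.06924352049827576), (0.33127695322036743, 0.21738478541374207), 58.97068405151367)
```

View pics/topc.png

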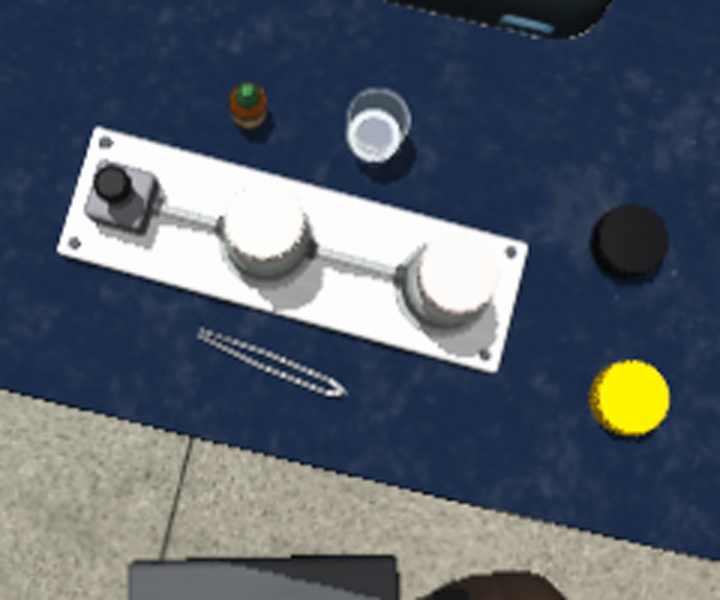

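View pics/scenec.png

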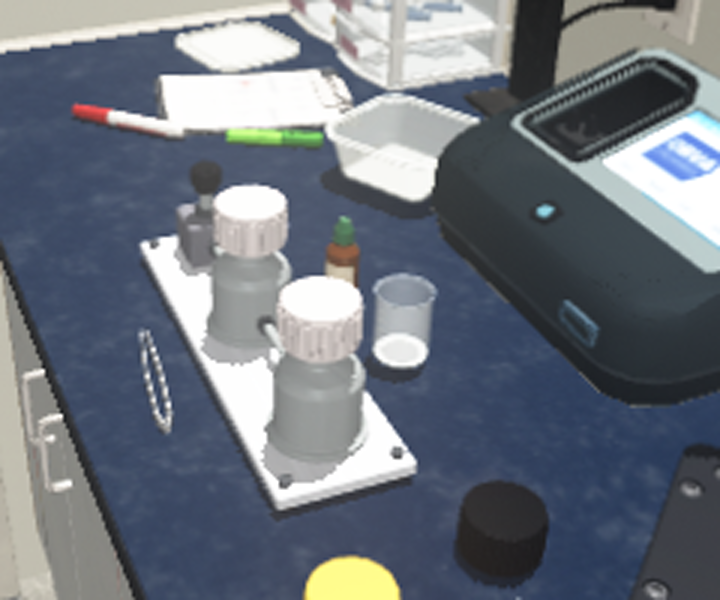

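Run:
```python
from h import *
for n in ['top','scene']:
    f=dict(np.load(f'{n}0.npz')); P=cloud(f)[f['z_map']>0]
    for x0 in np.arange(.3,.9,.1):
        print(n,round(x0,1),[ (lambda q: round(float(np.percentile(q,99)),2) if len(q)>5 else None)(P[(P[:,0]>x0)&(P[:,0]<x0+.1)&(P[:,1]>y)&(P[:,1]<y+.1)][:,2]) for y in np.arange(-.4,.4,.1)])
```

```text
top 0.3 [0.67, 0.71, 0.02, 0.8, 0.01, 0.0, 0.0, -0.89]
top 0.4 [0.03, 0.03, 0.13, 0.13, 0.09, 0.02, 0.0, 0.0]
top 0.5 [0.0, 0.0, 0.06, 0.06, 0.1, 0.02, 0.0, 0.57]
top 0.6 [0.0, 0.11, 0.1, 0.1, 0.0, 0.05, 0.57, 0.57]
top 0.7 [0.31, 0.13, 0.13, 0.12, 0.1, 0.05, 0.01, 0.01]
top 0.8 [0.31, 0.26, 0.23, 0.15, 0.05, 0.05, 0.2, 0.21]
top 0.9 [None, 0.07, 0.15, 0.15, 0.15, 0.08, 0.17, 0.19]
scene 0.3 [0.03, 0.03, 0.02, 0.01, 0.0, 0.0, 0.0, -0.89]
scene 0.4 [0.03, 0.03, 0.13, 0.13, 0.09, 0.02, 0.0, 0.0]
scene 0.5 [0.0, 0.0, 0.06, 0.12, 0.1, 0.0, 0.0, 0.02]
scene 0.6 [0.1, 0.1, 0.1, 0.1, 0.0, 0.05, 0.01, 0.02]
scene 0.7 [0.34, 0.13, 0.12, 0.12, 0.09, 0.05, 0.01, 0.01]
scene 0.8 [0.52, 0.52, 0.51, 0.51, 0.5, 0.05, 0.34, 0.34]
scene 0.9 [0.15, 0.15, 0.51, 0.51, 0.49, 0.5, 0.46, 0.45]
```

Call:
{"name": "apply_moves", "arguments": {"moves": [[1,-0.0206,0.0223,0,0],[1,-0.0206,0.0223,0,0],[1,-0.0206,0.0223,0,0],[1,-0.0206,0.0223,0,0],[1,-0.0206,0.0223,0,0],[1,-0.0206,0.0223,0,0]]}}

```text
t: 1.4
eef_pos: [0.3341, -0.4422, 0.2267]
ee_rot: [-3.141, 0.0, -2.721]
force: [-0.0, 0.7, -0.0]
width: 0.0879
```

View pics/top0.png

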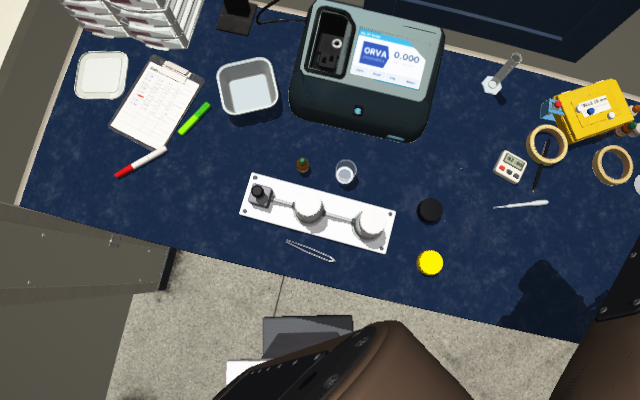

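Call:
{"name": "apply_moves", "arguments": {"moves": [[1,-0.0206,0.0223,0,0],[1,-0.0206,0.0223,0,0],[1,-0.0206,0.0223,0,0],[1,-0.0206,0.0223,0,0],[1,-0.0206,0.0223,0,0],[1,-0.0206,0.0223,0,0],[1,-0.0206,0.0223,0,0],[1,-0.0206,0.0223,0,0],[1,-0.0206,0.0223,0,0],[1,-0.0206,0.0223,0,0]]}}

```text
t: 2.23
eef_pos: [0.431, -0.1543, 0.227]
ee_rot: [-3.141, 0.001, -2.721]
force: [-0.3, 0.2, -0.0]
width: 0.088
```

Call:
{"name": "apply_moves", "arguments": {"moves": [[1,-0.0204,0.0222,0,0],[1,-0.0204,0.0222,0,0],[1,-0.0204,0.0222,0,0],[1,-0.0204,0.0222,0,0],[1,-0.0204,0.0222,0,0],[1,-0.0204,0.0222,0,0],[1,-0.0204,0.0222,0,0],[1,-0.0204,0.0222,0,0]]}}

```text
t: 2.9
eef_pos: [0.5075, 0.0746, 0.2269]
ee_rot: [3.142, 0.001, -2.72]
force: [-0.4, -0.6, 0.3]
width: 0.0879
```

Call:
{"name": "apply_moves", "arguments": {"moves": [[1,0,0,0,-0.107],[1,0,0,0,-0.107],[1,0,0,0,-0.107],[1,0,0,0,-0.107],[1,0,0,0,-0.107],[1,0,0,0,-0.107],[1,0,0,0,-0.107],[1,0,0,0,-0.107],[1,0,0,0,0],[1,0,0,0,0]]}}

```text
t: 3.73
eef_pos: [0.5072, 0.073, 0.2267]
ee_rot: [-3.141, 0.0, -1.868]
force: [-0.3, -0.6, -0.6]
width: 0.0878
```

Run:
```python
from h import *
s=arm.get_state(); print(s['q'].round(3),s['eef_pos'],s['ee_rot'])
f=eyes.grab_frame('wrist'); save(f,'w1')
P=cloud(f)
for lo,hi,c in [(.115,.135,(.4765,-.03)),(.088,.103,(.5075,.075))]:
    m=(P[...,2]>lo)&(P[...,2]<hi)&(np.hypot(P[...,0]-c[0],P[...,1]-c[1])<.045)
    Q=P[m]
    if len(Q)>4:
        ce,r=cv2.minEnclosingCircle(Q[:,:2].astype('float32')); print(len(Q),Q.mean(0).round(4),np.round(ce,4),round(r,4),np.median(Q[:,2]))
```

```text
[ 0.527  0.089 -0.341 -0.    -1.141 -0.824] [0.50720712 0.07298648 0.22667602] [-3.14144683e+00  1.58132671e-04 -1.86810851e+00]
3450 [ 0.4766 -0.0294  0.1242] [ 0.4766 -0.0294] 0.0276 0.12432994303767997
528 [0.5075 0.0744 0.0987] [0.5078 0.0758] 0.013 0.09935420344033125
```

View pics/w1.png

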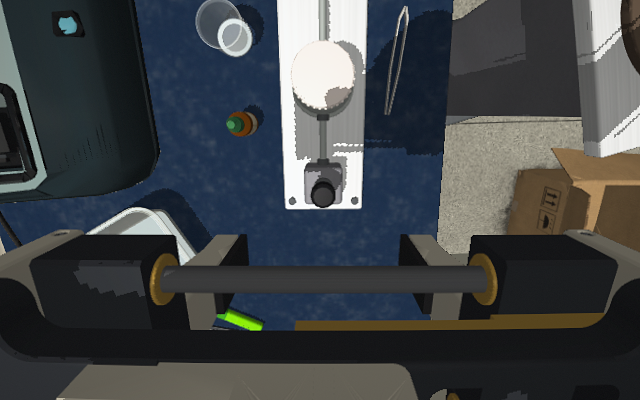

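Call:
{"name": "apply_moves", "arguments": {"moves": [[1,-0.0026,0,0.025,0],[1,0,0,0.025,0],[1,0,0,0.025,0],[1,0,0,0.025,0],[1,0,0,0.02,0],[1,0,0,0.015,0],[1,0,0,0.012,0],[1,0,0,0.0117,0],[1,0,0,0,0],[1,0,0,0,0]]}}

```text
t: 4.62
eef_pos: [0.5077, 0.0753, 0.0676]
ee_rot: [3.141, -0.001, -1.867]
force: [-0.6, 0.7, 0.6]
width: 0.0877
```

Call:
{"name": "apply_moves", "arguments": {"moves": [[-1,0,0,0,0],[-1,0,0,0,0],[-1,0,0,0,0],[-1,0,0,0,0],[-1,0,0,0,0],[-1,0,0,0,0],[-1,0,0,0,0],[-1,0,0,0,0],[-1,0,0,0,0],[-1,0,0,0,0]], "newtons": 40}}

```text
t: 5.45
eef_pos: [0.508, 0.0754, 0.0678]
ee_rot: [-3.142, -0.0, -1.865]
force: [1.6, -0.3, -0.8]
width: 0.0265
```

Gripped at 26.5 mm, which matches the knob head. Pulling up.

Call:
{"name": "apply_moves", "arguments": {"moves": [[-1,0,0,-0.003,0],[-1,0,0,-0.003,0],[-1,0,0,-0.003,0],[-1,0,0,-0.003,0],[-1,0,0,-0.003,0],[-1,0,0,-0.003,0],[-1,0,0,-0.002,0],[-1,0,0,0,0]]}}

```text
t: 6.12
eef_pos: [0.5081, 0.0754, 0.0848]
ee_rot: [3.141, -0.0, -1.866]
force: [15.9, -2.6, -34.2]
width: 0.0244
```

Call:
{"name": "apply_moves", "arguments": {"moves": [[-1,0,0,-0.001,0],[-1,0,0,0,0],[-1,0,0,0,0],[-1,0,0,0,0]]}}

```text
t: 6.45
eef_pos: [0.508, 0.0753, 0.0849]
ee_rot: [3.14, -0.001, -1.866]
force: [19.2, -1.7, -43.7]
width: 0.0242
```

Run:
```python
from h import *
s=arm.get_state(); print(s['force'],s['moment'],s['width'],s['eef_pos'])
for n in ['scene','top','wrist']:
    f=eyes.grab_frame(n); save(f,n+'2'); P=cloud(f)
    m=(P[...,2]>.07)&(np.hypot(P[...,0]-.5078,P[...,1]-.0755)<.012)&(P[...,2]<.13)
    print(n,m.sum(),np.percentile(P[m][:,2],[5,50,90,97]).round(4) if m.sum() else None)
    c={'scene':(220,130),'top':(200,150),'wrist':(220,130)}[n]
    cv2.imwrite(f'pics/{n}2c.png',cv2.resize(f['color'][c[1]:c[1]+150,c[0]:c[0]+200,::-1],None,fx=4,fy=4,interpolation=cv2.INTER_CUBIC))
```

```text
[ 19.23917041  -1.66335847 -43.73472058] [-7.06292251e-01 -6.74819015e+00 -1.28311465e-03] 0.024236041844083463 [0.5079868  0.07534733 0.08489402]
scene 101 [0.0725 0.0984 0.1166 0.1173]
top 0 None
wrist 936 [0.074  0.1138 0.1164 0.1169]
```

View pics/scene2c.png

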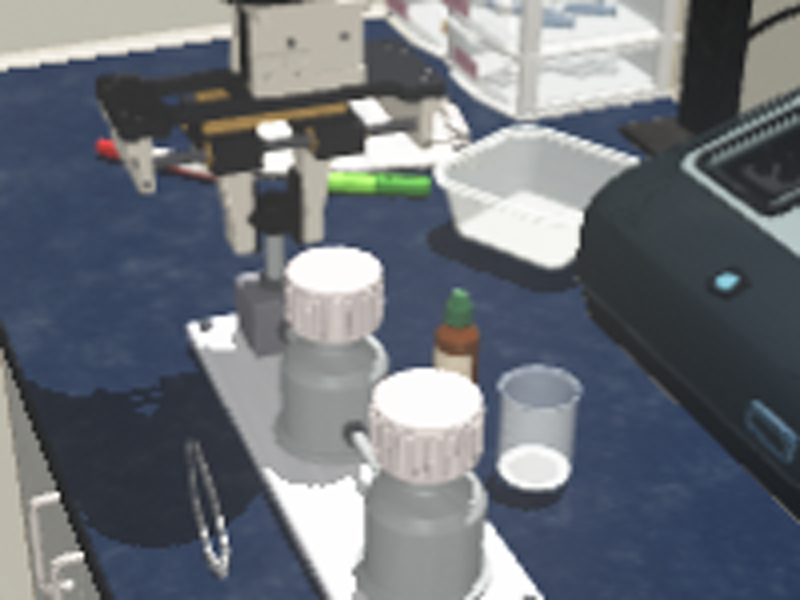

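View pics/wrist2.png

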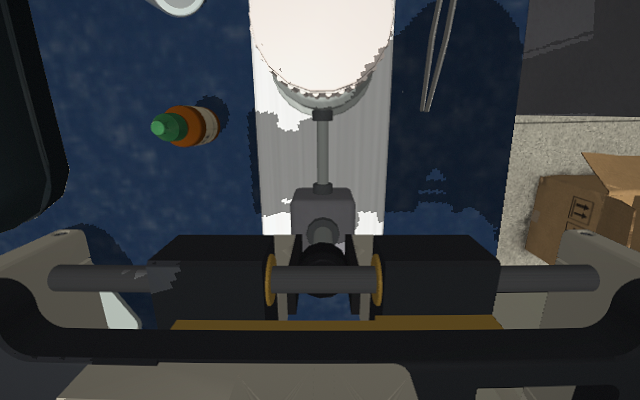

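Call:
{"name": "apply_moves", "arguments": {"moves": [[-1,0,0,0.002,0],[-1,0,0,0.002,0],[-1,0,0,0,0],[-1,0,0,0,0]]}}

```text
t: 6.93
eef_pos: [0.5083, 0.0754, 0.0844]
ee_rot: [-3.141, -0.0, -1.865]
force: [6.1, -3.2, -11.1]
width: 0.024
```

Call:
{"name": "apply_moves", "arguments": {"moves": [[1,0,0,0,0],[1,0,0,0,0],[1,0,0,0,0],[1,0,0,0,0],[1,0,0,0,0],[1,0,0,0,0],[1,0,0,0,0],[1,0,0,0,0]]}}

```text
t: 7.6
eef_pos: [0.508, 0.0755, 0.0849]
ee_rot: [-3.142, 0.0, -1.865]
force: [-0.6, 0.1, -0.2]
width: 0.0721
```

Call:
{"name": "apply_moves", "arguments": {"moves": [[1,0,0,-0.02,0],[1,0,0,-0.02,0],[1,0,0,-0.02,0],[1,0,0,-0.02,0],[1,0,0,0,0],[1,0,0,0,0]]}}

```text
t: 8.1
eef_pos: [0.5086, 0.0758, 0.166]
ee_rot: [-3.14, 0.002, -1.865]
force: [-0.6, 0.9, -0.6]
width: 0.0876
```

Run:
```python
from h import *
s=arm.get_state(); print(s['force'],s['width'],s['eef_pos'],s['ee_rot'],s['q'].round(3))
for n in ['scene','top','wrist']:
    f=eyes.grab_frame(n); save(f,n+'3'); P=cloud(f)
    for lo,hi,c,r in [(.115,.135,(.4765,-.03),.045),(.09,.13,(.5075,.075),.02)]:
        m=(P[...,2]>lo)&(P[...,2]<hi)&(np.hypot(P[...,0]-c[0],P[...,1]-c[1])<r)
        Q=P[m]
        if len(Q)>4:
            ce,r=cv2.minEnclosingCircle(Q[:,:2].astype('float32')); print(n,len(Q),np.round(ce,4),round(r,4),np.percentile(Q[:,2],[50,90,97]).round(4))
```

```text
[-0.61454985  0.88294906 -0.61866994] 0.08758710689899975 [0.50860036 0.07582854 0.16600233] [-3.13972231e+00  2.00936306e-03 -1.86480660e+00] [ 0.53   0.143 -0.427  0.    -0.998 -0.824]
scene 300 [ 0.4776 -0.0319] 0.0271 [0.124  0.1252 0.1257]
scene 101 [0.5087 0.0727] 0.0131 [0.1106 0.1167 0.1173]
top 546 [ 0.4749 -0.0302] 0.0273 [0.1237 0.1257 0.1268]
top 31 [0.5058 0.0748] 0.0121 [0.1135 0.1168 0.1183]
wrist 6124 [ 0.4769 -0.029 ] 0.0275 [0.1243 0.1253 0.1257]
wrist 979 [0.508  0.0758] 0.0133 [0.1155 0.1167 0.1172]
```

Run:
```python
from h import *
for n in ['scene','top']:
    f=dict(np.load(f'{n}0.npz')); P=cloud(f)
    m=(P[...,2]>.07)&(P[...,2]<.13)&(np.hypot(P[...,0]-.5075,P[...,1]-.075)<.02)
    print(n,m.sum(),np.percentile(P[m][:,2],[50,90,97]).round(4))
```

```text
scene 109 [0.0939 0.1001 0.1008]
top 127 [0.0986 0.1014 0.1028]
```

Call:
{"name": "apply_moves", "arguments": {"moves": [[1,0.022,0,0,0],[1,0.022,0,0,0],[1,0.022,0,0,0],[1,0.022,0,0,0],[1,0.0222,0,0,0],[1,0,0,0,0],[1,0,0,0,0]]}}

```text
t: 8.83
eef_pos: [0.4753, -0.031, 0.1641]
ee_rot: [3.14, -0.001, -1.867]
force: [-0.1, 0.1, 0.2]
width: 0.0881
```

Call:
{"name": "apply_moves", "arguments": {"moves": [[1,0,0,0.02,0],[1,0,0,0.02,0],[1,0,0,0.015,0],[1,0,0,0.012,0],[1,0,0,0.009,0],[1,0,0,0,0],[1,0,0,0,0]]}}

```text
t: 9.42
eef_pos: [0.476, -0.0297, 0.0885]
ee_rot: [3.141, -0.001, -1.864]
force: [-0.7, 0.1, -0.3]
width: 0.0874
```

Call:
{"name": "apply_moves", "arguments": {"moves": [[-1,0,0,0,0],[-1,0,0,0,0],[-1,0,0,0,0],[-1,0,0,0,0],[-1,0,0,0,0],[-1,0,0,0,0],[-1,0,0,0,0],[-1,0,0,0,0]], "newtons": 35}}

```text
t: 10.08
eef_pos: [0.4761, -0.03, 0.0891]
ee_rot: [-3.141, 0.0, -1.865]
force: [-1.4, -0.1, 2.9]
width: 0.0515
```

```bash
python3 -c "
from h import *
s=arm.get_state();print(s)"
```

```text
{'t': 10.0833, 'q': array([ 3.50881334e-01,  1.75638375e-01, -5.98234440e-01,  8.51289565e-05,
       -7.96629481e-01, -6.44869337e-01]), 'qd': array([-0.00027418,  0.00238691,  0.00137695,  0.00101722,  0.00016286,
       -0.00076337]), 'joint_efforts': array([-1.72996880e-01, -3.54172182e+01,  2.18217766e+01,  5.21027595e+00,
        2.65926635e-01,  3.74650859e-03]), 'eef_pos': array([ 0.47613459, -0.0299907 ,  0.08910036]), 'ee_rot': array([-3.14132107e+00,  1.28080873e-04, -1.86472481e+00]), 'force': array([-1.44704488, -0.13504695,  2.94849116]), 'moment': array([ 0.23562122,  0.43761308, -0.03462617]), 'width': 0.05148559670424264}
```

Cap gripped (51.5 mm). Trying anticlockwise seen from above (negative about the tool's z) first.

Call:
{"name": "apply_moves", "arguments": {"moves": [[-1,0,0,0,-0.05],[-1,0,0,0,-0.05],[-1,0,0,0,0]]}}

```text
t: 10.33
eef_pos: [0.4763, -0.03, 0.0891]
ee_rot: [-3.141, 0.0, -1.763]
force: [-0.5, -1.0, 3.3]
width: 0.0516
```

```bash
python3 -c "
from h import *
s=arm.get_state();print(s['moment'],s['force'],s['ee_rot'])"
```

```text
[-0.15500061  0.23885089 -0.10975036] [-0.45036454 -0.99427335  3.26588534] [-3.14114239e+00  5.40709006e-05 -1.76261425e+00]
```

Call:
{"name": "apply_moves", "arguments": {"moves": [[-1,0,0,0,-0.05],[-1,0,0,0,-0.05],[-1,0,0,0,0]]}}

```text
t: 10.58
eef_pos: [0.4763, -0.03, 0.0891]
ee_rot: [-3.141, 0.001, -1.666]
force: [-0.6, -0.3, 3.9]
width: 0.052
```

```bash
python3 -c "
from h import *
s=arm.get_state();print(s['moment'],s['force'],s['ee_rot'])"
```

```text
[-0.11397358 -0.02458482 -1.16610839] [-0.56993089 -0.34324948  3.924319  ] [-3.14100091e+00  5.68472553e-04 -1.66628724e+00]
```

Call:
{"name": "apply_moves", "arguments": {"moves": [[-1,0,0,0,-0.05],[-1,0,0,0,-0.05],[-1,0,0,0,0]]}}

```text
t: 10.83
eef_pos: [0.4764, -0.03, 0.0889]
ee_rot: [-3.141, 0.0, -1.567]
force: [2.1, -0.4, 1.4]
width: 0.052
```

```bash
python3 -c "
from h import *
s=arm.get_state();print(s['moment'],s['force'],s['ee_rot'])"
```

```text
[-0.24640031 -0.45253643 -1.34112299] [ 2.07207554 -0.37955851  1.37456573] [-3.14089384e+00  4.81861623e-04 -1.56690970e+00]
```

Torque jumped to about 1.2–1.3 Nm after about 0.15 rad, so it is a stop. Turning the other way.

Call:
{"name": "apply_moves", "arguments": {"moves": [[-1,0,0,0,0.07],[-1,0,0,0,0.07],[-1,0,0,0,0.07],[-1,0,0,0,0.07],[-1,0,0,0,0.07],[-1,0,0,0,0.07],[-1,0,0,0,0]]}}

```text
t: 11.42
eef_pos: [0.4761, -0.0299, 0.0889]
ee_rot: [-3.141, -0.0, -1.99]
force: [0.1, -0.2, 2.2]
width: 0.0518
```

```bash
python3 -c "
from h import *
s=arm.get_state();print(s['moment'],s['force'],s['ee_rot'])"
```

```text
[ 0.00027591  0.07016568 -0.00878504] [ 0.12405007 -0.21444577  2.22400271] [-3.14145514e+00 -1.75804152e-04 -1.98984832e+00]
```

Call:
{"name": "apply_moves", "arguments": {"moves": [[-1,0,0,0,0.07],[-1,0,0,0,0.07],[-1,0,0,0,0.07],[-1,0,0,0,0.07],[-1,0,0,0,0.07],[-1,0,0,0,0.07],[-1,0,0,0,0]]}}

```text
t: 12.0
eef_pos: [0.4762, -0.0299, 0.089]
ee_rot: [-3.141, 0.0, -2.407]
force: [0.2, -0.2, 3.0]
width: 0.0517
```

```bash
python3 -c "
from h import *
s=arm.get_state();print(s['moment'],s['force'],s['ee_rot'])"
```

```text
[ 0.06846246 -0.01472062  0.03452502] [ 0.180776   -0.18709969  2.98509081] [-3.14136787e+00  9.01376727e-05 -2.40695648e+00]
```

Call:
{"name": "apply_moves", "arguments": {"moves": [[-1,0,0,0,0.07],[-1,0,0,0,0.07],[-1,0,0,0,0.07],[-1,0,0,0,0.07],[-1,0,0,0,0.07],[-1,0,0,0,0.07],[-1,0,0,0,0.07],[-1,0,0,0,0.07],[-1,0,0,0,0]]}}

```text
t: 12.75
eef_pos: [0.4762, -0.03, 0.0889]
ee_rot: [-3.141, 0.0, -2.965]
force: [1.3, -0.2, 2.7]
width: 0.0521
```

```bash
python3 -c "
from h import *
s=arm.get_state();print(s['moment'],s['force'],s['ee_rot'],s['q'])"
```

```text
[ 0.07508997 -0.10549145  0.02357528] [ 1.26061666 -0.20138023  2.70065998] [-3.14146170e+00  1.84541004e-04 -2.96498746e+00] [ 3.50994736e-01  1.75998797e-01 -5.98349242e-01  2.25228280e-04
 -7.96289279e-01 -1.74534338e+00]
```

Call:
{"name": "apply_moves", "arguments": {"moves": [[-1,0,0,-0.003,0],[-1,0,0,-0.003,0],[-1,0,0,-0.002,0],[-1,0,0,0,0]]}}

```text
t: 13.08
eef_pos: [0.4761, -0.03, 0.0973]
ee_rot: [3.142, 0.0, -2.963]
force: [-0.4, -0.2, -0.4]
width: 0.0523
```

Lifting freely (8 mm, no force). Raising it to about 80 mm.

Call:
{"name": "apply_moves", "arguments": {"moves": [[-1,0,0,-0.006,0],[-1,0,0,-0.008,0],[-1,0,0,-0.008,0],[-1,0,0,-0.008,0],[-1,0,0,-0.008,0],[-1,0,0,-0.008,0],[-1,0,0,-0.008,0],[-1,0,0,-0.008,0],[-1,0,0,-0.008,0],[-1,0,0,-0.004,0],[-1,0,0,0,0],[-1,0,0,0,0]]}}

```text
t: 14.08
eef_pos: [0.476, -0.03, 0.1709]
ee_rot: [3.141, 0.0, -2.965]
force: [-0.1, -0.5, -0.1]
width: 0.0519
```

Call:
{"name": "apply_moves", "arguments": {"moves": [[-1,0,0,0,0],[-1,0,0,0,0],[-1,0,0,0,0],[-1,0,0,0,0],[-1,0,0,0,0],[-1,0,0,0,0]]}}

```text
t: 14.58
eef_pos: [0.476, -0.03, 0.1707]
ee_rot: [-3.142, -0.0, -2.965]
force: [-0.5, -0.4, -1.1]
width: 0.052
```

Run:
```python
from h import *
s=arm.get_state(); print(s['force'],s['width'],s['eef_pos'],s['t'])
for n in ['scene','top','wrist']:
    f=eyes.grab_frame(n); save(f,n+'4'); P=cloud(f)
    for lo,hi,c,r in [(.115,.135,(.4365,-.1593),.03),(.09,.13,(.5075,.075),.02),(.15,.22,(.4762,-.03),.02)]:
        m=(P[...,2]>lo)&(P[...,2]<hi)&(np.hypot(P[...,0]-c[0],P[...,1]-c[1])<r)
        Q=P[m]
        if len(Q)>4:
            ce,r=cv2.minEnclosingCircle(Q[:,:2].astype('float32')); print(n,len(Q),np.round(ce,4),round(r,4),np.percentile(Q[:,2],[50,90,97]).round(4))
    if n=='scene': cv2.imwrite('pics/scene4c.png',cv2.resize(f['color'][100:300,220:460,::-1],None,fx=3,fy=3))
```

```text
[-0.5250235  -0.41129817 -1.06873215] 0.051998839202121123 [ 0.47599778 -0.03004114  0.17072145] 14.5833
scene 431 [ 0.4381 -0.1605] 0.0271 [0.1239 0.125  0.1254]
scene 100 [0.5078 0.0711] 0.0119 [0.1106 0.1167 0.1175]
scene 112 [ 0.476 -0.03 ] 0.0199 [0.2062 0.207  0.2073]
top 558 [ 0.4365 -0.159 ] 0.0274 [0.1236 0.1257 0.1265]
wrist 4939 [ 0.4377 -0.1576] 0.0273 [0.1244 0.1253 0.1257]
wrist 2723 [ 0.4762 -0.03  ] 0.0201 [0.2061 0.2068 0.2071]
```

View pics/scene4c.png

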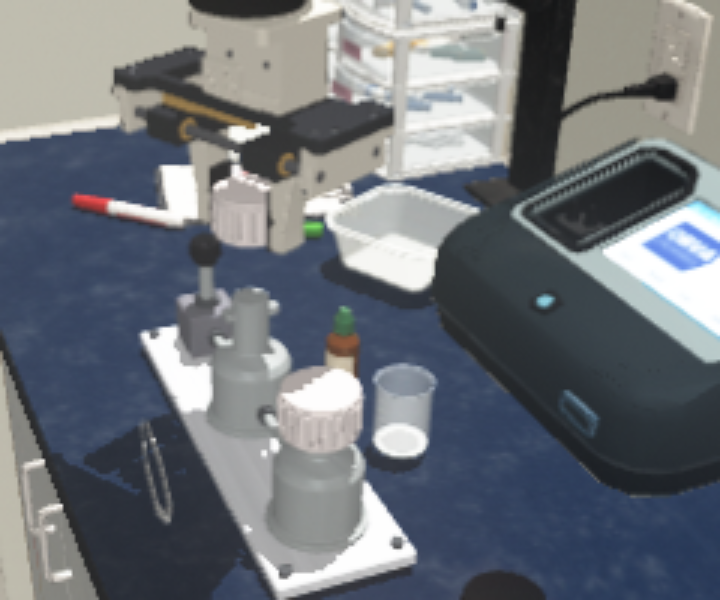

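The picture shows the near neck bare at about (250,300), its cap in the gripper at about (240,210), and the knob out at about (205,250). The far cap, beaker and bottle are in place.

```bash
python3 -c "
from station import job
print(job.job_done())"
```

```text
the job is handed in; nothing more can be done
None
```

I pulled the vent knob out to its stop and it stayed out. I then took the cap off the vessel next to it and handed the job in at about 15 s, with the cap still in the gripper.

- **Knob:** The pull ended against a firm stop at 44 N. Afterwards the head top measured about 116–117 mm, against 116 mm expected at full stroke. The measured rise was only about 16–17 mm, because the knob looked about 3 mm high before I touched it. I took the firm stop and the absolute height as deciding, but the two measurements do not fully agree. The grip width also fell by about 2 mm during the pull, so the fingers may have shifted slightly on the head.
- **Thread:** Turned anticlockwise, the cap hit a stop after about 0.15 rad, with torque jumping to about 1.2–1.3 Nm. Turned clockwise it moved freely, so the thread is left-handed. I turned the gripper 1.4 rad that way, and the cap lifted without resistance.
- **Last checks:** The cap's top was at 0.206 m, so its centre was about 70 mm above the neck's top and 82 mm above where it sat. It was directly over the neck, gripped at 52 mm and still. The far cap had not moved beyond measuring error (about 2 mm), and in the last picture the beaker and dropper bottle stood where they were.

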